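# Run a thread ring gauge down to the stop on a stud

## Robot

A 7-joint arm with a two-finger parallel gripper is mounted at the origin on the work surface. World frame = base frame: x ahead of the robot, y to its left, z up, the work surface at z = 0. Lengths are in mm, angles in rad, forces in N, time in s.
With the tool pointing down it reaches from about 400 to 875 mm from the base axis. Payload 4.4 kg.
Tool frame: the origin (TCP) lies between the finger pads; the fingertips stand ctrl.tip_reach ahead of it and the grasp point (between the pads) lies 8 mm behind it (ctrl.tip_reach is the distance from the TCP to the fingertips, in mm); z points along the fingers, y is the direction in which the jaws open and shut (so a half turn about z gives the same grasp; the last joint's range is limited). The gripper opens to 85 mm and grips with 20 to 120 N. Pads are 22 mm wide; open, the fingers measure 114 mm over their backs; the gripper's body (76 mm by 85 mm) begins 54 mm behind the grasp point. The pads swing forward as they close: fully open they stand 13 mm farther back than shut.
Start: joints at [-0.066, 0.628, 0.038, 1.517, -0.027, 0.996, -0.02], TCP at [650.014, 0.027, 242.313] pointing down, gripper open.
Joint ranges: [-3.06, 3.06], [-0.37, 2.12], [-1.25, 1.32], [0.18, 2.47], [-1.1, 4.24], [0.23, 1.98], [-2.94, 2.94]. Speed limits (rad/s): [2.57, 2.57, 3.14, 3.14, 3.14, 3.14, 3.14].

## Interface

Orientations are given as [roll, pitch, yaw] about the fixed x, y, z axes, in that order (R = Rz(yaw) Ry(pitch) Rx(roll)).
In Python, from cell import status, viewer, order, ctrl gives the robot as it stands.
- The arm moves only by the tool play_rows, never from a script. Its argument "series" is a list of rows, each a list of 5 numbers: the shift along the tool's x, y, z in cm, then the turn about the tool's z in degrees, then the closure, from 0 (fully open) to 1 (shut). In form: [[x, y, z, yaw, gripper], ...]. A call has 1 to 8 rows; each row is the pose to reach, as a shift and turn from the pose commanded when the call began, along the tool's axes at that moment; what a row does not reach only later rows make up. A row lasts 1/10 s, in which the tool goes at most 50 mm and 8.59 degrees, less where a joint would pass 70% of its speed; a pose out of reach is approached as far as the arm can. A call with a gripper value outside its range is refused whole. The fingers move at their own pace and stop on an object; the grip force is fixed at half the most. Time passes only in rows, so rows that repeat a pose let the fingers close. It gives the time, the measured TCP pose, the force and the opening at its end, in the units of the state.
- status.read_state(): the state, without advancing time (a new reading comes with each control period).
- viewer.get_image(name): name is "scene" or "side" or "wrist"; returns a dict with "img" (480x640x3 uint8, red, green, blue), "vfov" (degrees; the focal length in pixels is half the picture's height over the tangent of half this angle, whatever the lens; pixels are square), "cx", "cy" (the principal point, pixels), "rvec" (rotation vector, rad) and "tvec" (3), from world to camera coordinates, as OpenCV has them; the wrist camera has in their place "tool_from_camera" (4x4, takes a point from camera to tool coordinates, whose origin is the TCP and whose axes are the flange's). Camera axes: x right, y down, z forward; pixel columns grow to the right and rows downward; lengths in mm; the calibration is good to about 2 mm. A picture is of the moment at which its call begins: read the wrist's pose just before it. There is no depth.
- order.finish_job(): hands the job in, once; it reports no verdict.
The state is a dict: "clock": time; "qpos": joint angles; "qd": joint speeds; "tau": joint torques, N m; "eef_pos": TCP position; "tool_rot": TCP orientation; "force": force on the tool from outside, world axes, zero at the start; "torque": the same for the moment, N m; "width": finger opening in mm.
Only numpy, scipy, OpenCV 4.12 (cv2) and the standard library are available. Lean on these libraries where they do the work, as an engineer would, in place of code of your own. Each camera call takes 0.05 s, during which the arm holds its last target. There are 200 camera calls.

## Task

Pick up the thread ring gauge with the green band, set it squarely over the upright stud held in the blue vice, and screw it on clockwise until the resistance rises as it comes down on the spring washer at the stop. Nip it up so that it stays lightly snug against the washer by itself, without forcing it at any time, then let go; leave the red-banded gauge, the hammer and the steel billets alone.

Things in the scene. Friction and masses are not known exactly. Their poses are not given: they have to be found in the camera images.
- go_gauge_center (a point): GO gauge, green band and green top: steel ring gauge, outside 55 mm, 28 mm tall, lying flat; bore 30 mm with inside thread ridges (24 mm between them) 11 mm above its underside. Point: its centre, half-way up; z: its axis. 0.28 kg. Use it the way up it lies.
- nogo_gauge_center (a point): NO-GO gauge, red band and red top: steel ring gauge, outside 55 mm, 28 mm tall, lying flat; bore 30 mm with inside thread ridges (24 mm between them) 11 mm above its underside. Point: its centre, half-way up; z: its axis. To be left alone.
- stud_top (a point): Centre of the top of the fixed upright stud, 123 mm above the bench. Plain nose, 22 mm in diameter with a round (domed) end, for 10 mm down; below it a right-hand three-start thread, 28 mm over the crests, that lowers the gauge 18 mm per full clockwise turn (6 mm between neighbouring ridges) and runs past the stop. Set loosely on it, the gauge rests with its underside 98 to 104 mm above the bench.
- vice: Blue machine vice, 110 x 190 mm, fixed to the bench, holding the stud upright over its centre; jaws and the stud's square foot reach 62 mm above the bench. Origin: centre of its underside; y along its screw.
- washer: Copper-coloured washer round the stud, 47 mm wide, 3 mm thick, origin at its underside; floats on a stiff spring (80 N/mm) over a brass nut. Its top stands 83 to 89 mm above the bench, different each time. The turning torque rises by about 0.02 N m per newton on it. About 15 degrees of turning past first touch is snug (some 15 N), 25 is too much; the thread then holds it when let go.
- stud: The stud, in a rubber bush: it twists a little with the turning torque (1.5 N m per rad) and springs back when let go. Origin on its axis at bench height, z up. Within at most a third of a turn clockwise the gauge's thread catches (then about 1 mm of axial play); from there it runs down about 0.6 to 1.1 turns at little torque (mostly under 0.15 N m) until it meets the washer.
- hammer_mid (a point): Small hammer with a wooden handle, 260 mm long, lying on the bench; this point at its middle. To be left alone.
- billet_a_mid (a point): Dark steel billet, 66 mm in diameter, 45 mm tall, standing; point at its centre. To be left alone.
- billet_b_mid (a point): Dark steel billet, 48 mm in diameter, 38 mm tall, standing; point at its centre. To be left alone.
- go_gauge: The same GO gauge; origin at the centre of its underside.
Not all that is in view belongs to the job. What is shaped like the go_gauge but purple is not meant.

How it is judged (in metres and radians):
On the way:
1. the green-banded gauge is set squarely over the nose of the stud (horizontal distance between go_gauge_center and stud_top below 0.005 m and z of go_gauge_center in the frame of stud_top below 0.001 m and angle between go_gauge_center's own z axis and vertical below 0.2 rad), for 0.1 s.
At the end, for the whole second after the job is handed in: The green-banded gauge is on the stud (axes within 3 mm, tilted less than 0.06 rad), at rest, let go, and presses on the washer with more than 7 N by itself (contact force between go_gauge and washer above 7 N and horizontal distance between go_gauge_center and stud_top below 0.003 m and angle between go_gauge_center's own z axis and vertical below 0.06 rad and angular speed of go_gauge below 0.05 rad/s and linear speed of go_gauge below 0.01 m/s); the robot touches nothing.
It fails at once if the gauge is forced: it presses on the washer with more than 32 N (contact force between go_gauge and washer above 32 N).
It fails at once if the gauge is forced or jammed on the stud with contact forces of more than 100 N in all (contact force between go_gauge and stud above 100 N).
It fails at once if the red-banded gauge is moved more than 20 mm (distance of nogo_gauge_center from where it was at the start of the episode above 0.02 m).
It fails at once if the hammer is moved more than 20 mm (distance of hammer_mid from where it was at the start of the episode above 0.02 m).
It fails at once if a billet is moved more than 20 mm (distance of any of billet_a_mid, billet_b_mid from where it was at the start of the episode above 0.02 m).
It also fails if it takes over 72 s, if anything falls off the work surface, if the arm or the gripper's body presses on something with over 40 N, if the wrist force passes 120 N, or if a joint passes its speed limit or range.

## Working session

There is one attempt and no reset: what is moved stays moved. The work goes in short steps, Python scripts to look and compute and a tool call to move; the robot and the scene stay as the last step left them, time stands still between calls to the robot, and variables do not carry over. Pictures are saved under pics/ and viewed, about 8 in all and at most 12, crops included, and the job is handed in when it is done.

Besides the shell and the picture viewer there is one more tool, called after "Emit:" by a JSON object that holds its "api" and its "payload", one argument or row to a line. play_rows: Moves the arm, as the interface text tells. Its arguments: {"type":"object","properties":{"series":{"type":"array","items":{"type":"array","items":{"type":"number"}}}},"required":["series"]}

```bash
mkdir -p pics; ls
cat > h.py <<'E'
import numpy as np, cv2
from cell import status, viewer, order, ctrl
from scipy.spatial.transform import Rotation as R
def cam(name):
    s=status.read_state(); d=viewer.get_image(name)
    f=240/np.tan(np.radians(d["vfov"])/2); K=np.array([[f,0,d["cx"]],[0,f,d["cy"]],[0,0,1]])
    if name=="wrist":
        T=np.array(d["tool_from_camera"]); Rt=R.from_euler('xyz',s["tool_rot"]).as_matrix()
        Rw=Rt@T[:3,:3]; o=Rt@T[:3,3]+np.array(s["eef_pos"])
    else:
        Rc=cv2.Rodrigues(np.array(d["rvec"],float))[0]; Rw=Rc.T; o=-Rw@np.array(d["tvec"]).ravel()
    return d["img"],K,Rw,o
def ray(c,u,v,z):
    _,K,Rw,o=c; r=Rw@np.linalg.inv(K)@[u,v,1]; return o+r*(z-o[2])/r[2]
def proj(c,p):
    _,K,Rw,o=c; q=K@(Rw.T@(np.array(p)-o)); return q[:2]/q[2]
def save(c,n): cv2.imwrite(f"pics/{n}.png",c[0][:,:,::-1])
def blobs(img,lo,hi,amin=60):
    h=cv2.cvtColor(img,cv2.COLOR_RGB2HSV); m=cv2.inRange(h,np.array(lo),np.array(hi))
    n,l,st,ce=cv2.connectedComponentsWithStats(m)
    return m,[(st[i],ce[i].round(1)) for i in range(1,n) if st[i][4]>amin]
E
python3 - <<'E'
from h import *
print(status.read_state(), ctrl.tip_reach)
for n in("scene","side","wrist"):
    c=cam(n); save(c,n+"0"); print(n,c[3],c[1][0,0])
    for col,lo,hi in(("green",(40,80,40),(85,255,255)),("red",(0,120,60),(6,255,255)),("blue",(95,100,40),(125,255,255)),("copper",(7,90,60),(20,255,255))):
        print(col,[(list(map(int,a)),list(b)) for a,b in blobs(c[0],lo,hi)[1]])
a=np.hstack([cv2.imread(f"pics/{n}0.png") for n in("scene","side")]); cv2.imwrite("pics/two.png",cv2.resize(a,(800,300)))
E
```

```text
pics
{'clock': 0.0, 'qpos': array([-0.06581935,  0.62933786,  0.03843144,  1.51836876, -0.02700903,
        0.99626596, -0.0200001 ]), 'qd': array([ 0.00048032,  0.00056664,  0.00154001,  0.00014873,  0.00099098,
        0.00012502, -0.00288972]), 'tau': array([-1.11932164e-03, -5.63405585e+01,  1.22606792e+00, -1.93450052e+01,
        1.09587883e-02,  1.05136272e-02, -8.84369996e-06]), 'eef_pos': array([6.49406689e+02, 5.06717203e-02, 2.41393973e+02]), 'tool_rot': array([-3.13973032e+00,  1.02409357e-05,  1.57081915e+00]), 'force': array([-0.55753135, -1.19065023, -1.00796804]), 'torque': array([ 0.05147047, -0.02929001,  0.04225725]), 'width': 85.41708728351733} 11.0
scene [1183.52783289 -222.02453591  904.1344035 ] 578.9423207002859
green [([363, 0, 30, 7, 122], [np.float64(373.6), np.float64(2.0)]), ([186, 234, 29, 23, 333], [np.float64(200.4), np.float64(245.8)])]
red [([71, 0, 20, 34, 333], [np.float64(81.1), np.float64(15.6)]), ([210, 288, 31, 27, 385], [np.float64(225.1), np.float64(301.8)])]
blue [([32, 0, 25, 41, 408], [np.float64(45.0), np.float64(19.3)]), ([143, 0, 13, 19
[... 1601 characters left out ...]
)])]
wrist [649.67888002  65.50154052 372.95503774] 342.44311162704696
green [([112, 318, 45, 36, 575], [np.float64(131.3), np.float64(330.2)])]
red [([239, 316, 49, 46, 1007], [np.float64(263.7), np.float64(337.2)])]
blue [([105, 0, 155, 175, 12634], [np.float64(191.1), np.float64(95.3)]), ([127, 60, 10, 13, 74], [np.float64(130.8), np.float64(67.3)])]
copper [([109, 0, 132, 77, 2859], [np.float64(173.0), np.float64(38.1)]), ([105, 68, 126, 37, 971], [np.float64(167.0), np.float64(85.4)]), ([586, 117, 54, 238, 2980], [np.float64(616.4), np.float64(246.4)]), ([367, 298, 25, 100, 1472], [np.float64(378.8), np.float64(344.7)]), ([557, 463, 13, 17, 132], [np.float64(562.5), np.float64(473.3)])]
```

View pics/scene0.png

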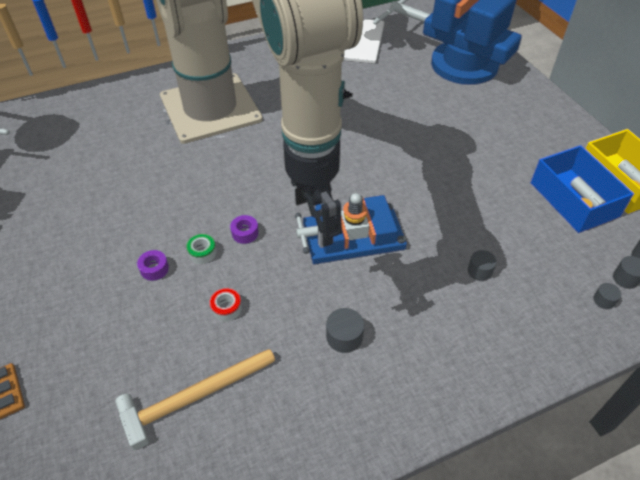

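View pics/wrist0.png

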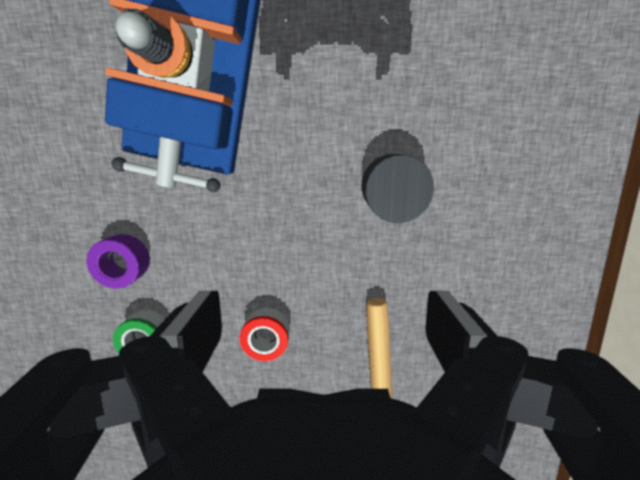

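The scene view shows the green ring at about (200,246) with a purple ring on either side, at (245,229) and (152,265). The red ring is at (225,302) and the stud nose at about (355,200). The wrist view shows the stud nose at (131,29).

Run:
```python
from h import *
for n in("scene","side","wrist"):
    c=cam(n)
    for col,lo,hi in(("green",(40,80,40),(85,255,255)),("red",(0,120,60),(6,255,255)),("purple",(130,80,40),(160,255,255))):
        for st,ce in blobs(c[0],lo,hi,150)[1]:
            u=st[0]+st[2]/2-.5;v=st[1]+st[3]/2-.5
            p=ray(c,u,v,28); print(n,col,st.tolist(),p[:2].round(1))
    if n=="wrist": print("nose",ray(c,131,29,118)[:2])
    if n=="scene": print("nose",ray(c,355,200,118)[:2])
    s=c[0]
    if n!="wrist":
        x,y=((355,215) if n=="scene" else (312,300)); cr=s[y-60:y+60,x-60:x+60,::-1]; cv2.imwrite(f"pics/c_{n}.png",cr)
a=np.hstack([cv2.imread("pics/c_scene.png"),cv2.imread("pics/c_side.png")]);cv2.imwrite("pics/cc.png",cv2.resize(a,(800,400),interpolation=cv2.INTER_CUBIC))
```

```text
scene green [186, 234, 29, 23, 331] [ 439.  -149.5]
scene red [71, 0, 21, 33, 332] [-521.4 -219.2]
scene red [210, 288, 31, 27, 384] [ 583.2 -145.6]
scene purple [230, 215, 28, 29, 647] [434.8 -58.7]
scene purple [137, 250, 32, 31, 737] [ 449.3 -245.6]
nose [529.29800891 137.81129015]
side green [420, 262, 26, 16, 218] [ 432.8 -147.6]
side red [370, 238, 23, 14, 163] [ 578.5 -145.1]
side purple [444, 245, 26, 23, 476] [ 425.6 -228.7]
side purple [397, 282, 28, 27, 602] [411.2 -42.4]
wrist green [112, 318, 45, 36, 587] [ 435.2 -141.8]
wrist red [239, 316, 49, 45, 1016] [ 581.2 -144.9]
wrist purple [86, 234, 63, 55, 2474] [430.  -52.8]
nose [522.12186264 140.30259404]
```

View pics/cc.png

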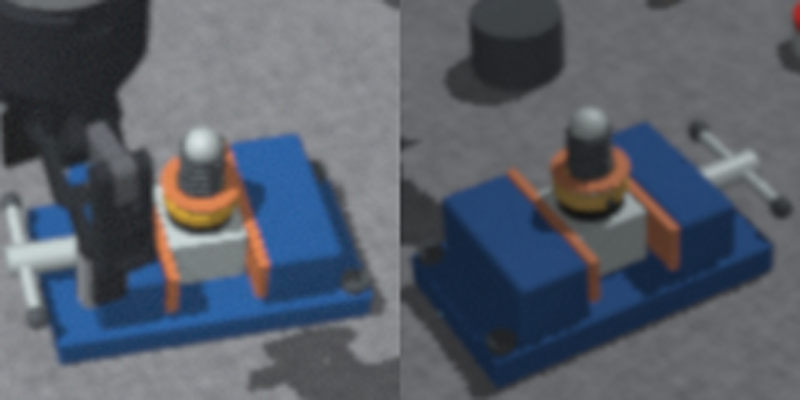

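Green gauge is at about (435,-147) and the stud at about (525,139). I'll move above the gauge first.

Emit:
{"api": "play_rows", "payload": {
  "series": [
    [-3,-4.5,1,0,0],
    [-6,-9,2,0,0],
    [-9,-13.5,3,0,0],
    [-12,-18,4,0,0],
    [-14.7,-21.4,6,0,0],
    [-14.7,-21.4,8,0,0],
    [-14.7,-21.4,9,0,0],
    [-14.7,-21.4,9,0,0]
  ]
}}

```text
clock: 1.1
eef_pos: [436.3, -146.5, 151.5]
tool_rot: [-3.14, -0.001, 1.571]
force: [0.4, 0.2, 0.7]
width: 85.6
```

```bash
cat > g.py <<'E'
from h import *
s=status.read_state(); print(s["clock"],s["eef_pos"].round(2),s["tool_rot"].round(4),s["qpos"].round(3),s["force"].round(2),s["torque"].round(3),s["width"])
c=cam("wrist"); save(c,"w1")
for st,ce in blobs(c[0],(40,80,40),(85,255,255),150)[1]: print(st)
m,_=blobs(c[0],(40,80,40),(85,255,255)); k=cv2.findContours(m,cv2.RETR_EXTERNAL,2)[0]; k=max(k,key=cv2.contourArea)
print("hull bbox",cv2.boundingRect(k)); e=cv2.fitEllipse(cv2.convexHull(k)); print(e, ray(c,*e[0],28))
print("tcp proj",proj(c,s["eef_pos"]))
E
python3 g.py
```

```text
1.1 [ 436.27 -146.48  151.52] [-3.1404e+00 -9.0000e-04  1.5707e+00] [ 0.248  0.511  0.022  2.121 -0.024  0.511  0.288] [0.42 0.21 0.74] [ 0.03  -0.049 -0.032] 85.59383459738734
[ 289  203   71   70 2297]
hull bbox (289, 203, 71, 70)
((324.1048889160156, 237.63392639160156), (69.9697494506836, 71.30490112304688), 92.25794982910156) [ 436.74896259 -149.24950365   28.        ]
tcp proj [323.31738159 307.04952195]
```

View pics/w1.png

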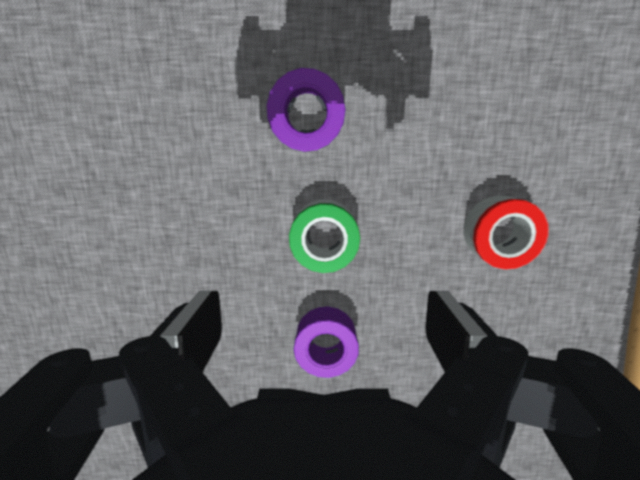

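The wrist view shows the green ring at (324,238), which is (436.7,-149.2). The red ring, at (512,234), is well clear of the fingers. I'll descend and grip.

Emit:
{"api": "play_rows", "payload": {
  "series": [
    [-0.3,0,4,0,0],
    [-0.3,0,8,0,0],
    [-0.3,0,11,0,0],
    [-0.3,0,13,0,0],
    [-0.3,0,13.8,0,0],
    [-0.3,0,13.8,0,0],
    [-0.3,0,13.8,0,0.1],
    [-0.3,0,13.8,0,0.2]
  ]
}}

```text
clock: 1.95
eef_pos: [438.4, -149.3, 14.4]
tool_rot: [3.139, -0.0, 1.573]
force: [-0.1, 0.3, -0.3]
width: 68.2
```

Emit:
{"api": "play_rows", "payload": {
  "series": [
    [0,0,0,0,0.3],
    [0,0,0,0,0.4],
    [0,0,0,0,0.6],
    [0,0,0,0,1],
    [0,0,0,0,1],
    [0,0,0,0,1],
    [0,0,0,0,1]
  ]
}}

```text
clock: 2.65
eef_pos: [437.0, -149.8, 15.4]
tool_rot: [3.14, 0.001, 1.572]
force: [-0.4, 0.1, 7.8]
width: 53.5
```

Emit:
{"api": "play_rows", "payload": {
  "series": [
    [0,0,-3,0,1],
    [0,0,-7,0,1],
    [0,0,-12,0,1],
    [1,0.5,-16,0,1],
    [4,2,-19,0,1],
    [8,4,-20,0,1],
    [12,5.5,-20,0,1],
    [16,7,-20,0,1]
  ]
}}

```text
clock: 3.45
eef_pos: [506.4, 11.8, 215.2]
tool_rot: [3.141, 0.0, 1.571]
force: [1.2, -0.2, -3.9]
width: 53.0
```

Emit:
{"api": "play_rows", "payload": {
  "series": [
    [3,1,0,0,1],
    [6.4,1.8,0,0,1],
    [6.4,1.8,0,0,1],
    [6.4,1.8,0,0,1],
    [6.4,1.8,0,0,1],
    [6.4,1.8,0,0,1]
  ]
}}

```text
clock: 4.05
eef_pos: [523.6, 72.6, 214.2]
tool_rot: [-3.141, 0.001, 1.569]
force: [-0.3, -0.0, -2.8]
width: 53.2
```

Run:
```python
from h import *
s=status.read_state(); print(s["clock"],s["eef_pos"].round(2),s["tool_rot"].round(4),s["qpos"].round(3),s["force"].round(2),s["torque"].round(3),s["width"])
c=cam("wrist"); 
print("blue",[(a.tolist()) for a,b in blobs(c[0],(95,100,40),(125,255,255))[1]],"cop",[(a.tolist(),b) for a,b in blobs(c[0],(3,90,60),(22,255,255))[1]])
print(proj(c,[525,139,118]), proj(c,[525,139,86]))
b=[c[0]]
a=cam("scene")[0][150:270,260:460]; d=cam("side")[0][240:360,220:420]
t=np.vstack([cv2.resize(a,(400,240)),cv2.resize(d,(400,240))])
cv2.imwrite("pics/m2.png",np.hstack([c[0][:,100:500],t])[:,:,::-1])
```

```text
4.05 [523.64  72.64 214.17] [-3.1408e+00  9.0000e-04  1.5690e+00] [ 0.214  0.552 -0.605  1.875  0.412  0.843 -0.604] [-0.28 -0.03 -2.83] [ 0.029  0.026 -0.015] 53.20403502360789
blue [[268, 17, 134, 100, 9194], [258, 100, 37, 61, 1523], [345, 122, 40, 60, 1537], [246, 167, 122, 79, 6470]] cop [([253, 90, 136, 101, 3927], array([319.5, 139.5])), ([475, 413, 24, 53, 737], array([485.6, 440.1]))]
[325.33947319 144.20758823] [325.11839877 144.35919343]
```

View pics/m2.png

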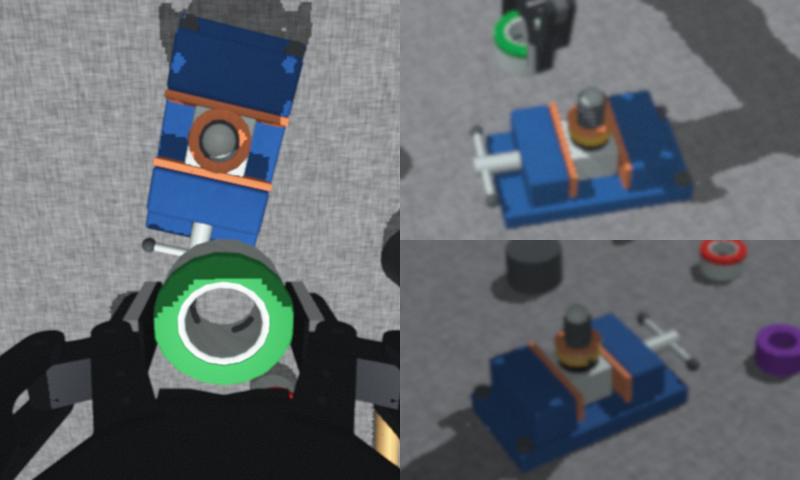

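The wrist view shows the stud nose and washer centre near (319,140), almost straight under the camera. The held green ring is at about (324,316), level and well gripped. Next I'll compute both positions.

```bash
cat > w.py <<'E'
from h import *
s=status.read_state(); print(s["clock"],s["eef_pos"].round(2),s["tool_rot"].round(4),s["qpos"].round(3),s["force"].round(2),s["torque"].round(3),s["width"])
c=cam("wrist"); img=c[0]
m,_=blobs(img,(40,80,20),(85,255,255)); k=max(cv2.findContours(m,cv2.RETR_EXTERNAL,2)[0],key=cv2.contourArea); e=cv2.fitEllipse(cv2.convexHull(k)); print("green",e)
zt=s["eef_pos"][2]+12.6; g=ray(c,*e[0],zt); print("gauge top",g, "minus tcp",(g-s["eef_pos"]))
hs=cv2.cvtColor(img,cv2.COLOR_RGB2HSV); sub=img.copy()
p=proj(c,[523,140,86]); print(p)
cop=cv2.inRange(hs,np.array((3,90,40)),np.array((22,255,255)))
yy,xx=np.mgrid[:480,:640]; cop[np.hypot(xx-p[0]+2,yy-p[1]+0)>36]=0
k=cv2.findContours(cv2.morphologyEx(cop,cv2.MORPH_OPEN,np.ones((3,3))),cv2.RETR_EXTERNAL,2)[0]
if k:
    k=np.vstack(k); e=cv2.minEnclosingCircle(k); print("washer",e,ray(c,*e[0],86))
x,y=map(int,p); gr=cv2.GaussianBlur(cv2.cvtColor(img,cv2.COLOR_RGB2GRAY),(3,3),0)[y-40:y+40,x-40:x+40]
q=cv2.HoughCircles(gr,cv2.HOUGH_GRADIENT,1.5,5,param1=80,param2=12,minRadius=13,maxRadius=40)
if q is not None:
    for a in q[0][:6]: print("circ",a+[x-40,y-40,0],ray(c,a[0]+x-40,a[1]+y-40,100)[:2])
E
python3 w.py
```

```text
4.2 [523.94  73.08 214.31] [-3.1414e+00  3.0000e-04  1.5693e+00] [ 0.214  0.552 -0.606  1.874  0.412  0.843 -0.604] [ 1.18  0.01 -2.73] [0.006 0.022 0.013] 53.208717864456936
green ((323.2475280761719, 318.2957763671875), (132.67599487304688, 144.22372436523438), 91.54476165771484)
gauge top [523.91686888  74.63404798 226.91448585] minus tcp [-0.0233589   1.55065129 12.6       ]
[321.88382319 143.68610672]
washer ((319.5498046875, 143.65353393554688), 35.93029022216797) [521.29344842 140.02583181  86.        ]
circ [319.25       141.25        17.20000076] [521.24205507 141.54896666]
circ [320.75       153.25        27.54999924] [522.24913627 133.50334111]
circ [308.75 148.75  32.5 ] [513.92724802 136.55050427]
circ [317.75 148.75  25.75] [520.17681364 136.53999569]
circ [316.25       157.75        30.70000076] [519.09256089 130.45517674]
circ [332.75       145.75        30.84999847] [530.5813622  138.53342829]
```

Emit:
{"api": "play_rows", "payload": {
  "series": [
    [1.5,0,0,-8,1],
    [3,-0.1,0,-16,1],
    [4.5,-0.2,0,-24,1],
    [6,-0.2,0,-32,1],
    [6.9,-0.25,0,-40,1],
    [6.9,-0.25,0,-48,1],
    [6.9,-0.25,0,-56,1],
    [6.9,-0.25,0,-60,1]
  ]
}}

```text
clock: 5.05
eef_pos: [521.6, 142.5, 214.2]
tool_rot: [-3.141, -0.0, 2.622]
force: [0.0, -0.3, -2.9]
width: 53.2
```

Emit:
{"api": "play_rows", "payload": {
  "series": [
    [0,0,0,-8,1],
    [0,0,0,-16,1],
    [0,0,0,-24,1],
    [0,0,0,-32,1],
    [0,0,0,-40,1],
    [0,0,0,-48,1],
    [0,0,0,-56,1],
    [0,0,0,-60,1]
  ]
}}

```text
clock: 5.85
eef_pos: [521.7, 142.2, 214.1]
tool_rot: [3.141, -0.0, -2.615]
force: [0.7, 0.4, -2.8]
width: 53.1
```

Emit:
{"api": "play_rows", "payload": {
  "series": [
    [0,0,0,-8,1],
    [0,0,0,-16,1],
    [0,0,0,-24,1],
    [0,0,0,-32,1],
    [0,0,0,-40,1],
    [0,0,0,-48,1],
    [0,0,0,-50,1],
    [0,0,0,-50,1]
  ]
}}

```text
clock: 6.65
eef_pos: [521.7, 142.4, 214.2]
tool_rot: [3.141, -0.0, -1.747]
force: [0.2, -0.1, -2.9]
width: 53.1
```

Run:
```python
from h import *
s=status.read_state(); print(s["clock"],s["eef_pos"].round(2),s["tool_rot"].round(4),s["qpos"].round(3),s["force"].round(2),s["torque"].round(3),s["width"])
```

```text
6.65 [521.68 142.36 214.16] [ 3.1415e+00 -4.0000e-04 -1.7466e+00] [ 0.387  0.801 -1.217  1.836  0.838  1.135  1.831] [ 0.2  -0.1  -2.87] [-0.016 -0.012  0.043] 53.14893644139246
```

Run:
```python
from h import *
s=status.read_state(); P=s["eef_pos"]; out=[]
for n in("scene","side"):
    c=cam(n); m,b=blobs(c[0],(40,80,20),(85,255,255),40)
    print(n,[(x.tolist(),y) for x,y in b],"pred gaugetop",proj(c,[P[0],P[1]-.8,P[2]+12.6]),"pred nose top",proj(c,[521.4,141.4,123]),"nose base L/C",proj(c,[521.4,141.4,113]))
    x,y=proj(c,[521,141,165]).astype(int)
    im=c[0][y-50:y+50,x-50:x+50]; out.append(cv2.resize(im,(400,400),interpolation=cv2.INTER_CUBIC)); print("crop origin",x-50,y-50)
cv2.imwrite("pics/v3.png",np.hstack(out)[:,:,::-1])
```

```text
scene [([343, 142, 15, 24, 181], array([349.6, 154.6]))] pred gaugetop [357.72901016 153.09248248] pred nose top [354.97367078 194.77491727] nose base L/C [354.74313045 198.47481208]
crop origin 305 128
side [([291, 217, 19, 20, 180], array([299.4, 227.6]))] pred gaugetop [305.59612248 225.59574794] pred nose top [307.335519   272.66335009] nose base L/C [307.47784229 276.93176333]
crop origin 257 204
```

View pics/v3.png

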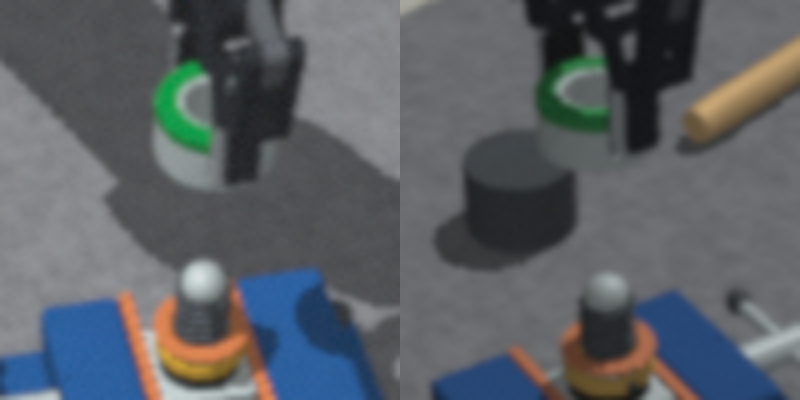

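The scene view shows the nose at about (355.8,198) and the side view at about (309,276.5), with the gauge hanging above it level. I'll check the nose and gauge edges in numbers.

Run:
```python
from h import *
P=status.read_state()["eef_pos"]
for n,r,x0,gr in(("scene",(195,203),340,(160,167)),("side",(274,282),292,(232,240))):
    c=cam(n); g=cv2.cvtColor(c[0],cv2.COLOR_RGB2GRAY).astype(int)
    print(n,"noserows from",x0)
    for y in range(*r): print(y,g[y,x0:x0+32].tolist())
    print(proj(c,[521.4,141.4,108]))
```

```text
scene noserows from 340
195 [137, 136, 136, 135, 131, 126, 125, 120, 107, 99, 111, 151, 189, 204, 208, 206, 198, 185, 169, 145, 114, 89, 82, 85, 84, 84, 82, 81, 79, 82, 84, 85]
196 [137, 134, 135, 135, 128, 128, 128, 129, 123, 116, 134, 173, 201, 213, 219, 214, 204, 191, 175, 155, 125, 94, 85, 84, 83, 83, 80, 80, 81, 84, 85, 87]
197 [131, 132, 134, 133, 129, 129, 129, 131, 126, 120, 144, 184, 203, 215, 221, 218, 207, 190, 176, 157, 131, 102, 90, 92, 88, 85, 85, 83, 85, 86, 87, 90]
198 [130, 130, 132, 134, 132, 132, 131, 133, 126, 118, 146, 179, 201, 210, 214, 212, 201, 186, 171, 151, 129, 106, 96, 97, 90, 87, 87, 87, 90, 88, 88, 90]
199 [132, 134, 136, 139, 138, 137, 134, 135, 123, 118, 141, 174, 191, 199, 200, 199, 190, 177, 161, 144, 122, 99, 91, 98, 98, 92, 88, 89, 88, 89, 88, 88]
200 [135, 136, 139, 145, 145, 143, 138, 133, 122, 108, 126, 158, 176, 185, 184, 181, 174, 165, 148, 134, 111, 93, 91, 108, 114, 100, 88, 88, 89, 91, 90, 88]
201 [137, 138, 140, 145, 145, 145, 143, 138, 123, 102, 107, 134, 156, 165, 166, 162, 155, 147, 135, 119, 99, 85, 94, 120, 126, 105, 88, 88, 90, 89, 
[... 772 characters left out ...]
106, 113, 122, 129, 133, 133, 135, 130, 116, 99, 96, 103, 105, 106, 104, 100, 94, 86, 79]
278 [111, 110, 110, 111, 111, 110, 109, 109, 106, 94, 79, 81, 93, 99, 105, 112, 117, 121, 121, 121, 117, 103, 86, 87, 94, 98, 97, 91, 84, 79, 74, 69]
279 [111, 110, 110, 109, 108, 108, 108, 107, 104, 86, 67, 72, 87, 95, 100, 103, 106, 108, 108, 106, 101, 87, 75, 79, 85, 84, 81, 75, 71, 69, 67, 67]
280 [111, 110, 109, 107, 107, 107, 108, 109, 104, 88, 62, 61, 74, 85, 90, 94, 96, 96, 94, 90, 82, 72, 66, 69, 71, 70, 70, 68, 68, 67, 67, 68]
281 [111, 111, 110, 109, 109, 110, 110, 109, 104, 86, 57, 46, 54, 64, 71, 78, 82, 81, 76, 71, 64, 59, 60, 66, 67, 66, 67, 66, 67, 66, 67, 68]
[307.54845584 279.04953219]
```

Relative offsets come to less than about 0.8 mm, so I'll lower over the nose.

Emit:
{"api": "play_rows", "payload": {
  "series": [
    [0,0,3,0,1],
    [0,0,5.5,0,1],
    [0,0,7,0,1],
    [0,0,7.4,0,1],
    [0,0,7.8,0,1],
    [0,0,8,0,1],
    [0,0,8,0,1]
  ]
}}

```text
clock: 7.55
eef_pos: [521.9, 143.3, 134.9]
tool_rot: [-3.141, 0.001, -1.746]
force: [-0.3, 1.0, -3.4]
width: 53.6
```

Emit:
{"api": "play_rows", "payload": {
  "series": [
    [0,0,0.1,0,1],
    [0,0,0.2,0,1],
    [0,0,0.3,0,1],
    [0,0,0.4,0,1],
    [0,0,0.4,0,1]
  ]
}}

```text
clock: 8.05
eef_pos: [521.5, 143.0, 130.2]
tool_rot: [3.141, -0.0, -1.745]
force: [0.0, 0.0, -3.6]
width: 53.0
```

Emit:
{"api": "play_rows", "payload": {
  "series": [
    [0,0,0.1,0,1],
    [0,0,0.2,0,1],
    [0,0,0.3,0,1],
    [0,0,0.4,0,1],
    [0,0,0.4,0,1]
  ]
}}

```text
clock: 8.55
eef_pos: [521.3, 142.9, 126.1]
tool_rot: [3.141, -0.0, -1.745]
force: [0.2, -0.9, -2.9]
width: 53.3
```

Emit:
{"api": "play_rows", "payload": {
  "series": [
    [0,0,0.1,0,1],
    [0,0,0.2,0,1],
    [0,0,0.3,0,1],
    [0,0,0.3,0,1]
  ]
}}

```text
clock: 8.95
eef_pos: [521.4, 142.9, 123.1]
tool_rot: [3.141, -0.0, -1.745]
force: [-0.3, -0.9, -4.1]
width: 53.7
```

Emit:
{"api": "play_rows", "payload": {
  "series": [
    [0,0,0.1,0,1],
    [0,0,0.2,0,1],
    [0,0,0.2,0,1]
  ]
}}

```text
clock: 9.25
eef_pos: [521.5, 142.6, 121.1]
tool_rot: [3.141, -0.001, -1.745]
force: [0.5, -1.1, -3.3]
width: 53.6
```

Emit:
{"api": "play_rows", "payload": {
  "series": [
    [0,0,0.1,0,1],
    [0,0,0.2,0,1],
    [0,0,0.2,0,1]
  ]
}}

```text
clock: 9.55
eef_pos: [521.5, 142.7, 119.2]
tool_rot: [3.141, -0.001, -1.745]
force: [-0.5, -2.1, -3.0]
width: 52.9
```

Emit:
{"api": "play_rows", "payload": {
  "series": [
    [0,0,0.1,0,1],
    [0,0,0.1,0,1]
  ]
}}

```text
clock: 9.75
eef_pos: [521.5, 142.8, 118.6]
tool_rot: [-3.141, -0.001, -1.745]
force: [-1.0, -3.8, 2.4]
width: 53.5
```

Emit:
{"api": "play_rows", "payload": {
  "series": [
    [0,0,0.1,0,1],
    [0,0,0.1,0,1]
  ]
}}

```text
clock: 9.95
eef_pos: [521.6, 142.9, 118.2]
tool_rot: [-3.141, -0.001, -1.745]
force: [-2.3, -4.1, 7.9]
width: 53.2
```

Emit:
{"api": "play_rows", "payload": {
  "series": [
    [0,0,0.1,0,1],
    [0,0,0.1,0,1]
  ]
}}

```text
clock: 10.15
eef_pos: [521.7, 143.0, 117.8]
tool_rot: [-3.14, -0.001, -1.745]
force: [-4.1, -5.1, 12.3]
width: 53.3
```

Contact came at TCP z of about 118.7. I'll ease the lateral force and start turning clockwise with a light push.

Emit:
{"api": "play_rows", "payload": {
  "series": [
    [0.06,0.03,0,4,1],
    [0.06,0.03,0,10,1],
    [0.06,0.03,0,16,1],
    [0.06,0.03,0,22,1],
    [0.06,0.03,0,24,1]
  ]
}}

```text
clock: 10.65
eef_pos: [521.8, 142.4, 117.6]
tool_rot: [-3.139, 0.001, -2.167]
force: [-1.2, -4.3, 8.3]
width: 53.4
```

```bash
cat > s.py <<'E'
from h import *
s=status.read_state(); print(s["clock"],s["eef_pos"].round(2),"yaw",np.degrees(s["tool_rot"][2]).round(1),"q",s["qpos"].round(2),"F",s["force"].round(1),"M",s["torque"].round(3),s["width"].round(1))
E
python3 s.py
```

```text
Traceback (most recent call last):
  File "s.py", line 2, in <module>
    s=status.read_state(); print(s["clock"],s["eef_pos"].round(2),"yaw",np.degrees(s["tool_rot"][2]).round(1),"q",s["qpos"].round(2),"F",s["force"].round(1),"M",s["torque"].round(3),s["width"].round(1))
                                                                                                                                                                                      ^^^^^^^^^^^^^^^^
AttributeError: 'float' object has no attribute 'round'
```

Emit:
{"api": "play_rows", "payload": {
  "series": [
    [0.04,-0.02,0,6,1],
    [0.04,-0.02,0,12,1],
    [0.04,-0.02,0.02,18,1],
    [0.04,-0.02,0.03,24,1],
    [0.04,-0.02,0.03,24,1]
  ]
}}

```text
clock: 11.15
eef_pos: [521.7, 142.4, 116.7]
tool_rot: [-3.141, 0.002, -2.583]
force: [-0.4, -2.7, 4.4]
width: 53.5
```

```bash
sed -i 's/s\["width"\].round(1)/s["width"]/' s.py; python3 s.py
```

```text
11.15 [521.68 142.36 116.74] yaw -148.0 q [ 0.24  0.83 -0.92  1.92  0.89  0.86  0.98] F [-0.4 -2.7  4.4] M [-0.693  0.241 -0.003] 53.52926852458974
```

Emit:
{"api": "play_rows", "payload": {
  "series": [
    [0.02,-0.02,0.03,6,1],
    [0.02,-0.02,0.06,12,1],
    [0.02,-0.02,0.09,18,1],
    [0.02,-0.02,0.12,24,1],
    [0.02,-0.02,0.12,24,1]
  ]
}}

```text
clock: 11.65
eef_pos: [521.2, 141.8, 115.5]
tool_rot: [-3.141, 0.001, -3.001]
force: [-1.8, -3.8, 7.1]
width: 53.4
```

```bash
python3 s.py
```

```text
11.65 [521.16 141.8  115.5 ] yaw -171.9 q [ 0.19  0.79 -0.82  1.92  0.81  0.8   0.62] F [-1.8 -3.8  7.1] M [-0.859  0.511  0.065] 53.412004165250906
```

Emit:
{"api": "play_rows", "payload": {
  "series": [
    [0.02,-0.05,0.04,8,1],
    [0.02,-0.05,0.08,16,1],
    [0.02,-0.05,0.12,24,1],
    [0.02,-0.05,0.16,32,1],
    [0.02,-0.05,0.2,40,1],
    [0.02,-0.05,0.2,40,1]
  ]
}}

```text
clock: 12.25
eef_pos: [520.9, 142.0, 113.5]
tool_rot: [3.141, 0.001, 2.584]
force: [-2.0, -2.0, 7.0]
width: 53.4
```

```bash
python3 s.py
```

```text
12.25 [520.88 142.03 113.48] yaw 148.1 q [ 0.09  0.73 -0.64  1.93  0.67  0.7   0.06] F [-2. -2.  7.] M [-0.594  0.592 -0.007] 53.41025452483359
```

Emit:
{"api": "play_rows", "payload": {
  "series": [
    [0,0,0.04,8,1],
    [0,0,0.08,16,1],
    [0,0,0.12,24,1],
    [0,0,0.16,32,1],
    [0,0,0.2,40,1],
    [0,0,0.24,48,1],
    [0,0,0.27,56,1],
    [0,0,0.27,56,1]
  ]
}}

```text
clock: 13.05
eef_pos: [521.0, 142.5, 110.6]
tool_rot: [3.14, -0.001, 1.607]
force: [-1.8, -0.8, 6.7]
width: 53.5
```

```bash
python3 s.py
```

```text
13.05 [521.04 142.45 110.63] yaw 92.1 q [-0.08  0.68 -0.37  1.94  0.42  0.6  -0.69] F [-1.8 -0.8  6.7] M [-0.387  0.505 -0.015] 53.45804697272613
```

Emit:
{"api": "play_rows", "payload": {
  "series": [
    [0,0,0.04,8,1],
    [0,0,0.08,16,1],
    [0,0,0.12,24,1],
    [0,0,0.16,32,1],
    [0,0,0.2,40,1],
    [0,0,0.24,48,1],
    [0,0,0.24,50,1]
  ]
}}

```text
clock: 13.75
eef_pos: [521.6, 142.1, 108.3]
tool_rot: [3.141, -0.002, 0.734]
force: [-2.3, -2.7, 6.2]
width: 53.6
```

```bash
python3 s.py
```

```text
13.75 [521.57 142.12 108.26] yaw 42.0 q [-0.23  0.67 -0.13  1.94  0.16  0.54 -1.3 ] F [-2.3 -2.7  6.2] M [-0.54   0.314  0.09 ] 53.61830921372845
```

Emit:
{"api": "play_rows", "payload": {
  "series": [
    [0,0,0.04,8,1],
    [0,0,0.08,16,1],
    [0,0,0.12,24,1],
    [0,0,0.16,32,1],
    [0,0,0.2,40,1],
    [0,0,0.2,40,1]
  ]
}}

```text
clock: 14.35
eef_pos: [521.6, 141.8, 106.1]
tool_rot: [-3.142, -0.002, 0.036]
force: [-1.3, -2.9, 6.7]
width: 53.6
```

```bash
python3 s.py
```

```text
14.35 [521.62 141.82 106.11] yaw 2.1 q [-0.36  0.67  0.06  1.95 -0.08  0.53 -1.78] F [-1.3 -2.9  6.7] M [-0.601  0.267  0.018] 53.64580412794878
```

Thread is running freely. I'll regrasp here to win back wrist travel before the final nip.

Emit:
{"api": "play_rows", "payload": {
  "series": [
    [0,0,-0.08,0,1],
    [0,0,-0.08,0,0.2],
    [0,0,-0.08,0,0.2],
    [0,0,-0.08,0,0.2],
    [0,0,-0.08,-8,0.2],
    [0,0,-0.08,-16,0.2],
    [0,0,-0.08,-24,0.2],
    [0,0,-0.08,-32,0.2]
  ]
}}

```text
clock: 15.15
eef_pos: [521.0, 141.6, 106.5]
tool_rot: [-3.141, -0.001, 0.6]
force: [-0.2, -0.2, 0.4]
width: 68.6
```

```bash
python3 s.py
```

```text
15.15 [520.98 141.58 106.45] yaw 34.4 q [-0.26  0.67 -0.09  1.94  0.11  0.53 -1.4 ] F [-0.2 -0.2  0.4] M [-0.006 -0.012 -0.002] 68.59376480323525
```

Emit:
{"api": "play_rows", "payload": {
  "series": [
    [0,0,0,-8,0.2],
    [0,0,0,-16,0.2],
    [0,0,0,-24,0.2],
    [0,0,0,-32,0.2],
    [0,0,0,-40,0.2],
    [0,0,0,-48,0.2],
    [0,0,0,-56,0.2],
    [0,0,0,-64,0.2]
  ]
}}

```text
clock: 15.95
eef_pos: [521.0, 141.4, 106.5]
tool_rot: [3.141, -0.0, 1.717]
force: [0.3, -0.4, 0.3]
width: 68.1
```

Emit:
{"api": "play_rows", "payload": {
  "series": [
    [0,0,0,-8,0.2],
    [0,0,0,-16,0.2],
    [0,0,0,-24,0.2],
    [0,0,0,-32,0.2],
    [0,0,0,-40,0.2],
    [0,0,0,-48,0.2],
    [0,0,0,-56,0.2],
    [0,0,0,-64,0.2]
  ]
}}

```text
clock: 16.75
eef_pos: [521.0, 141.4, 106.5]
tool_rot: [3.141, 0.0, 2.833]
force: [-0.6, 0.4, 0.0]
width: 68.4
```

```bash
python3 s.py
python3 - <<'E'
from h import *
c=cam("wrist"); w=c[0][:,100:540]
a=cam("scene")[0][150:250,300:400]; d=cam("side")[0][240:340,260:360]
t=np.vstack([cv2.resize(a,(240,240)),cv2.resize(d,(240,240))])
cv2.imwrite("pics/r4.png",np.hstack([w,t])[:,:,::-1])
E
```

```text
16.75 [521.03 141.35 106.5 ] yaw 162.3 q [ 0.13  0.77 -0.7   1.93  0.75  0.72  0.24] F [-0.6  0.4  0. ] M [ 0.013 -0.014  0.028] 68.3644561216038
```

View pics/r4.png

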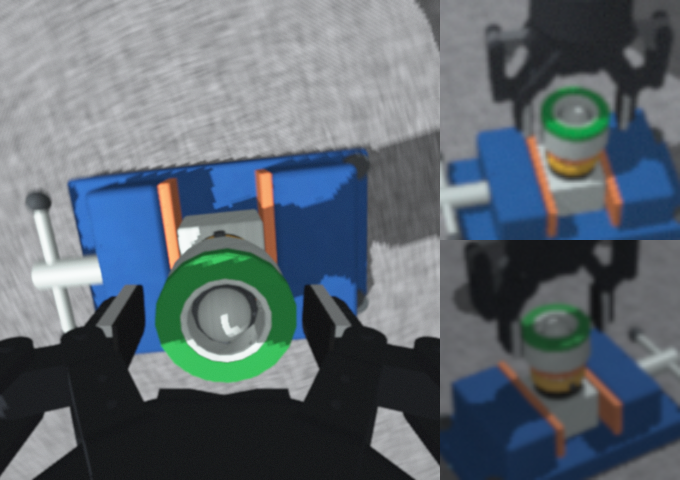

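The wrist view shows the gauge level and centred between the pads at about (326,315), with the nose inside its bore. The gap to the washer is small. I'll wind back a little more and regrip.

Emit:
{"api": "play_rows", "payload": {
  "series": [
    [0,0,0,-8,0.2],
    [0,0,0,-16,0.2],
    [0,0,0,-24,0.2],
    [0,0,0,-30,0.2],
    [0,0,0,-30,0.3],
    [0,0,0,-30,0.4],
    [0,0,0,-30,0.6],
    [0,0,0,-30,1]
  ]
}}

```text
clock: 17.7
eef_pos: [520.9, 142.3, 107.0]
tool_rot: [3.141, 0.001, -2.934]
force: [-1.5, 1.4, 4.8]
width: 52.2
```

Emit:
{"api": "play_rows", "payload": {
  "series": [
    [0,0,0,0,1],
    [0,0,0,0,1],
    [0,0,0,0,1]
  ]
}}

```text
clock: 18.0
eef_pos: [520.9, 142.2, 107.0]
tool_rot: [3.14, 0.001, -2.933]
force: [-1.7, 2.1, 4.8]
width: 52.4
```

```bash
python3 s.py
```

```text
18.0 [520.88 142.23 106.98] yaw -168.0 q [ 0.2   0.81 -0.84  1.93  0.85  0.8   0.66] F [-1.7  2.1  4.8] M [ 0.568  0.441 -0.036] 52.35441358782157
```

Emit:
{"api": "play_rows", "payload": {
  "series": [
    [0,0,0.02,8,1],
    [0,0,0.06,16,1],
    [0,0,0.1,24,1],
    [0,0,0.14,32,1],
    [0,0,0.15,36,1],
    [0,0,0.15,36,1]
  ]
}}

```text
clock: 18.6
eef_pos: [521.2, 142.0, 105.4]
tool_rot: [3.141, 0.001, 2.722]
force: [-0.3, 3.2, 2.5]
width: 52.1
```

```bash
python3 s.py
```

```text
18.6 [521.19 141.97 105.37] yaw 156.0 q [ 0.11  0.76 -0.68  1.93  0.73  0.71  0.14] F [-0.3  3.2  2.5] M [0.544 0.153 0.067] 52.13050563395743
```

Emit:
{"api": "play_rows", "payload": {
  "series": [
    [0,0,0.04,8,1],
    [0,0,0.08,16,1],
    [0,0,0.12,24,1],
    [0,0,0.12,24,1]
  ]
}}

```text
clock: 19.0
eef_pos: [521.3, 141.8, 104.1]
tool_rot: [3.14, 0.001, 2.305]
force: [0.4, 2.5, 3.2]
width: 52.6
```

```bash
python3 s.py
```

```text
19.0 [521.35 141.77 104.12] yaw 132.1 q [ 0.05  0.73 -0.57  1.94  0.63  0.65 -0.18] F [0.4 2.5 3.2] M [ 0.579 -0.041  0.067] 52.57809227965337
```

Emit:
{"api": "play_rows", "payload": {
  "series": [
    [0,0,0.03,8,1],
    [0,0,0.06,16,1],
    [0,0,0.06,16,1]
  ]
}}

```text
clock: 19.3
eef_pos: [521.3, 141.5, 103.4]
tool_rot: [3.141, 0.0, 2.028]
force: [0.5, 2.6, 2.9]
width: 52.6
```

```bash
python3 s.py
```

```text
19.3 [521.28 141.5  103.37] yaw 116.2 q [ 0.    0.72 -0.49  1.94  0.56  0.62 -0.39] F [0.5 2.6 2.9] M [ 0.574 -0.075 -0.01 ] 52.62257701789091
```

Emit:
{"api": "play_rows", "payload": {
  "series": [
    [0,0,0.03,6,1],
    [0,0,0.06,12,1],
    [0,0,0.06,12,1]
  ]
}}

```text
clock: 19.6
eef_pos: [521.2, 141.4, 102.7]
tool_rot: [3.141, 0.0, 1.82]
force: [1.0, 2.0, 3.9]
width: 52.2
```

```bash
python3 s.py
```

```text
19.6 [521.24 141.37 102.73] yaw 104.3 q [-0.03  0.71 -0.43  1.94  0.5   0.6  -0.55] F [1.  2.  3.9] M [ 0.515 -0.103 -0.018] 52.213487113129815
```

Emit:
{"api": "play_rows", "payload": {
  "series": [
    [0,0,0.03,6,1],
    [0,0,0.05,12,1],
    [0,0,0.05,12,1]
  ]
}}

```text
clock: 19.9
eef_pos: [521.2, 141.3, 102.2]
tool_rot: [3.141, 0.0, 1.611]
force: [-0.1, 1.3, 2.9]
width: 52.6
```

```bash
python3 s.py
```

```text
19.9 [521.17 141.26 102.17] yaw 92.3 q [-0.07  0.7  -0.38  1.94  0.44  0.58 -0.7 ] F [-0.1  1.3  2.9] M [ 0.444 -0.199  0.066] 52.64626844462944
```

Emit:
{"api": "play_rows", "payload": {
  "series": [
    [0,0,0.03,6,1],
    [0,0,0.06,12,1],
    [0,0,0.06,12,1]
  ]
}}

```text
clock: 20.2
eef_pos: [521.1, 141.2, 101.6]
tool_rot: [3.141, 0.0, 1.402]
force: [0.9, 1.5, 3.4]
width: 52.3
```

```bash
python3 s.py
```

```text
20.2 [521.05 141.2  101.56] yaw 80.3 q [-0.11  0.69 -0.32  1.94  0.38  0.57 -0.85] F [0.9 1.5 3.4] M [ 0.385 -0.171  0.006] 52.262532161688384
```

Emit:
{"api": "play_rows", "payload": {
  "series": [
    [0,0,0.03,5,1],
    [0,0,0.05,10,1],
    [0,0,0.05,10,1]
  ]
}}

```text
clock: 20.5
eef_pos: [521.0, 141.2, 101.0]
tool_rot: [3.141, 0.0, 1.227]
force: [1.3, 1.2, 5.3]
width: 52.0
```

```bash
python3 s.py
```

```text
20.5 [521.01 141.19 101.03] yaw 70.3 q [-0.14  0.69 -0.27  1.94  0.33  0.55 -0.98] F [1.3 1.2 5.3] M [ 0.343 -0.153  0.008] 52.0233458360661
```

Emit:
{"api": "play_rows", "payload": {
  "series": [
    [0,0,0.02,4,1],
    [0,0,0.04,8,1],
    [0,0,0.04,8,1]
  ]
}}

```text
clock: 20.8
eef_pos: [521.1, 141.2, 100.7]
tool_rot: [3.141, -0.0, 1.087]
force: [0.7, 2.3, 5.2]
width: 52.5
```

```bash
python3 s.py
```

```text
20.8 [521.13 141.18 100.73] yaw 62.3 q [-0.16  0.69 -0.23  1.94  0.29  0.54 -1.07] F [0.7 2.3 5.2] M [ 0.307 -0.179  0.018] 52.46848964493939
```

Emit:
{"api": "play_rows", "payload": {
  "series": [
    [0,0,0.02,4,1],
    [0,0,0.03,8,1],
    [0,0,0.03,8,1]
  ]
}}

```text
clock: 21.1
eef_pos: [521.4, 141.3, 100.6]
tool_rot: [3.141, -0.001, 0.947]
force: [0.6, 1.7, 4.8]
width: 52.4
```

```bash
python3 s.py
```

```text
21.1 [521.41 141.26 100.57] yaw 54.3 q [-0.19  0.68 -0.19  1.94  0.24  0.54 -1.17] F [0.6 1.7 4.8] M [ 0.212 -0.332  0.099] 52.3933695213894
```

Emit:
{"api": "play_rows", "payload": {
  "series": [
    [0,0,0.02,4,1],
    [0,0,0.03,8,1],
    [0,0,0.03,8,1]
  ]
}}

```text
clock: 21.4
eef_pos: [521.5, 141.1, 100.4]
tool_rot: [3.141, -0.001, 0.808]
force: [1.3, 1.8, 7.3]
width: 52.4
```

```bash
python3 s.py
```

```text
21.4 [521.48 141.13 100.45] yaw 46.3 q [-0.21  0.68 -0.16  1.94  0.2   0.53 -1.27] F [1.3 1.8 7.3] M [ 0.146 -0.311  0.121] 52.360491939754326
```

The torque is rising and the descent has stopped, so the gauge has touched the washer. I'll ease the downward push and continue in small turns.

Emit:
{"api": "play_rows", "payload": {
  "series": [
    [0,0,-0.03,2,1],
    [0,0,-0.05,5,1],
    [0,0,-0.05,5,1],
    [0,0,-0.05,5,1]
  ]
}}

```text
clock: 21.8
eef_pos: [521.3, 141.2, 100.5]
tool_rot: [3.141, -0.0, 0.72]
force: [1.8, 0.9, 3.7]
width: 52.5
```

```bash
python3 s.py
```

```text
21.8 [521.26 141.17 100.53] yaw 41.2 q [-0.23  0.68 -0.13  1.95  0.17  0.53 -1.33] F [1.8 0.9 3.7] M [ 0.172 -0.515  0.096] 52.46764781406179
```

Emit:
{"api": "play_rows", "payload": {
  "series": [
    [0,0,-0.02,2,1],
    [0,0,-0.03,5,1],
    [0,0,-0.03,5,1],
    [0,0,-0.03,5,1]
  ]
}}

```text
clock: 22.2
eef_pos: [520.8, 141.3, 100.6]
tool_rot: [-3.142, 0.0, 0.63]
force: [1.5, 2.6, -0.2]
width: 52.7
```

```bash
python3 s.py
```

```text
22.2 [520.82 141.33 100.63] yaw 36.1 q [-0.25  0.68 -0.11  1.95  0.14  0.52 -1.39] F [ 1.5  2.6 -0.2] M [ 0.272 -0.591  0.178] 52.73875672015646
```

Emit:
{"api": "play_rows", "payload": {
  "series": [
    [0,0,-0.02,2,1],
    [0,0,-0.02,4,1],
    [0,0,-0.02,4,1],
    [0,0,-0.02,4,1]
  ]
}}

```text
clock: 22.6
eef_pos: [520.4, 141.5, 100.7]
tool_rot: [-3.141, 0.001, 0.559]
force: [1.4, 3.5, -3.9]
width: 52.5
```

```bash
python3 s.py; python3 s.py
```

```text
22.6 [520.37 141.52 100.66] yaw 32.0 q [-0.26  0.68 -0.09  1.95  0.11  0.52 -1.44] F [ 1.4  3.5 -3.9] M [ 0.613 -0.376  0.099] 52.50401693667889
22.6 [520.37 141.52 100.66] yaw 32.0 q [-0.26  0.68 -0.09  1.95  0.11  0.52 -1.44] F [ 1.4  3.5 -3.9] M [ 0.613 -0.376  0.099] 52.50401693667889
```

Emit:
{"api": "play_rows", "payload": {
  "series": [
    [0,0,0,2,1],
    [0,0,0,4,1],
    [0,0,0,4,1],
    [0,0,0,4,1]
  ]
}}

```text
clock: 23.0
eef_pos: [520.3, 141.6, 100.7]
tool_rot: [-3.141, 0.001, 0.489]
force: [1.3, 5.4, -5.8]
width: 52.5
```

```bash
python3 s.py
```

```text
23.0 [520.34 141.62 100.69] yaw 28.0 q [-0.27  0.68 -0.07  1.95  0.09  0.52 -1.48] F [ 1.3  5.4 -5.8] M [ 0.932 -0.318  0.192] 52.54708454562014
```

Emit:
{"api": "play_rows", "payload": {
  "series": [
    [0,0,0,0,1]
  ]
}}

```text
clock: 23.1
eef_pos: [520.4, 141.6, 100.7]
tool_rot: [-3.141, 0.001, 0.489]
force: [0.3, 5.2, -6.8]
width: 52.4
```

```bash
python3 s.py
```

```text
23.1 [520.36 141.58 100.71] yaw 28.0 q [-0.27  0.68 -0.07  1.95  0.09  0.52 -1.48] F [ 0.3  5.2 -6.8] M [ 0.957 -0.225  0.214] 52.38510020414889
```

Emit:
{"api": "play_rows", "payload": {
  "series": [
    [0.01,-0.02,0.02,2,1],
    [0.02,-0.04,0.03,4,1],
    [0.02,-0.04,0.03,4,1],
    [0.02,-0.04,0.03,4,1],
    [0.02,-0.04,0.03,4,1]
  ]
}}

```text
clock: 23.6
eef_pos: [520.4, 141.7, 100.6]
tool_rot: [-3.141, 0.001, 0.419]
force: [0.9, 4.4, -6.1]
width: 52.9
```

```bash
python3 s.py
```

```text
23.6 [520.45 141.67 100.61] yaw 24.0 q [-0.28  0.68 -0.05  1.95  0.06  0.52 -1.53] F [ 0.9  4.4 -6.1] M [0.854 0.052 0.267] 52.855118388695374
```

Emit:
{"api": "play_rows", "payload": {
  "series": [
    [0,0,0,0,1]
  ]
}}

```text
clock: 23.7
eef_pos: [520.5, 141.7, 100.6]
tool_rot: [-3.141, 0.001, 0.419]
force: [-0.8, 4.8, -6.3]
width: 52.3
```

```bash
python3 s.py
```

```text
23.7 [520.47 141.68 100.59] yaw 24.0 q [-0.28  0.68 -0.05  1.95  0.06  0.52 -1.53] F [-0.8  4.8 -6.3] M [0.786 0.057 0.215] 52.28510848635022
```

Emit:
{"api": "play_rows", "payload": {
  "series": [
    [0.01,-0.02,0.02,2,1],
    [0.01,-0.02,0.04,4,1],
    [0.01,-0.02,0.04,4,1],
    [0.01,-0.02,0.04,4,1]
  ]
}}

```text
clock: 24.1
eef_pos: [520.6, 141.7, 100.5]
tool_rot: [3.141, 0.001, 0.349]
force: [-2.8, 4.7, -2.0]
width: 52.0
```

```bash
python3 s.py
```

```text
24.1 [520.63 141.73 100.45] yaw 20.0 q [-0.3   0.68 -0.03  1.95  0.04  0.52 -1.58] F [-2.8  4.7 -2. ] M [0.498 0.365 0.257] 52.026155792650655
```

Emit:
{"api": "play_rows", "payload": {
  "series": [
    [0,0,0,0,1]
  ]
}}

```text
clock: 24.2
eef_pos: [520.6, 141.7, 100.4]
tool_rot: [3.141, 0.001, 0.349]
force: [-2.7, 3.9, -2.0]
width: 52.5
```

```bash
python3 s.py
```

```text
24.2 [520.6  141.75 100.43] yaw 20.0 q [-0.3   0.68 -0.03  1.95  0.04  0.52 -1.58] F [-2.7  3.9 -2. ] M [0.504 0.416 0.267] 52.50979248177854
```

Emit:
{"api": "play_rows", "payload": {
  "series": [
    [0,0,0.01,2,1],
    [0,0,0.02,5,1],
    [0,0,0.02,5,1],
    [0,0,0.02,5,1]
  ]
}}

```text
clock: 24.6
eef_pos: [520.7, 141.7, 100.3]
tool_rot: [3.141, 0.0, 0.262]
force: [-3.8, 2.7, 2.1]
width: 52.5
```

```bash
python3 s.py
```

```text
24.6 [520.7  141.7  100.28] yaw 15.0 q [-0.31  0.68 -0.01  1.95  0.01  0.52 -1.64] F [-3.8  2.7  2.1] M [0.214 0.553 0.273] 52.536307822906394
```

Emit:
{"api": "play_rows", "payload": {
  "series": [
    [0,0,0,0,1]
  ]
}}

```text
clock: 24.7
eef_pos: [520.7, 141.7, 100.3]
tool_rot: [3.141, 0.0, 0.262]
force: [-3.3, 2.5, 3.3]
width: 52.6
```

```bash
python3 s.py
```

```text
24.7 [520.69 141.7  100.28] yaw 15.0 q [-0.31  0.68 -0.01  1.95  0.01  0.52 -1.64] F [-3.3  2.5  3.3] M [0.2   0.636 0.322] 52.572927457951934
```

Emit:
{"api": "play_rows", "payload": {
  "series": [
    [0,0,-0.03,1,1],
    [0,0,-0.06,3,1],
    [0,0,-0.06,3,1],
    [0,0,-0.06,3,1]
  ]
}}

```text
clock: 25.1
eef_pos: [520.7, 141.7, 100.4]
tool_rot: [3.141, 0.001, 0.21]
force: [-1.9, 2.6, -3.3]
width: 52.1
```

```bash
python3 s.py
```

```text
25.1 [520.67 141.71 100.35] yaw 12.0 q [-0.32  0.68  0.01  1.95 -0.01  0.52 -1.67] F [-1.9  2.6 -3.3] M [0.144 0.333 0.373] 52.10770457858525
```

Emit:
{"api": "play_rows", "payload": {
  "series": [
    [0,0,0,0,1]
  ]
}}

```text
clock: 25.2
eef_pos: [520.7, 141.7, 100.4]
tool_rot: [3.141, 0.001, 0.21]
force: [-2.7, 2.5, -4.4]
width: 52.8
```

```bash
python3 s.py
```

```text
25.2 [520.7  141.7  100.38] yaw 12.0 q [-0.32  0.68  0.01  1.95 -0.01  0.52 -1.67] F [-2.7  2.5 -4.4] M [0.156 0.275 0.391] 52.77684491084314
```

Torque is about 0.38 N m with no axial push, which is snug. I'll relax the rubber-bush twist gently and then let go.

Emit:
{"api": "play_rows", "payload": {
  "series": [
    [0,0,0,-4,1],
    [0,0,0,-8,1],
    [0,0,0,-10,1],
    [0,0,0,-10,1]
  ]
}}

```text
clock: 25.6
eef_pos: [520.7, 141.7, 100.4]
tool_rot: [-3.141, 0.001, 0.383]
force: [-2.4, 3.0, -5.1]
width: 52.2
```

```bash
python3 s.py
```

```text
25.6 [520.68 141.7  100.41] yaw 21.9 q [-0.29  0.68 -0.04  1.95  0.05  0.52 -1.56] F [-2.4  3.  -5.1] M [0.207 0.263 0.18 ] 52.1549796094491
```

Emit:
{"api": "play_rows", "payload": {
  "series": [
    [0,0,0,0,0.8],
    [0,0,0,0,0.5],
    [0,0,0,0,0.2],
    [0,0,0,0,0.1],
    [0,0,0,0,0.1],
    [0,0,0,0,0.1]
  ]
}}

```text
clock: 26.2
eef_pos: [521.8, 141.7, 101.3]
tool_rot: [3.141, -0.002, 0.383]
force: [0.4, 0.1, -0.3]
width: 76.8
```

```bash
python3 s.py
python3 - <<'E'
from h import *
c=cam("wrist"); w=c[0][:,100:540]
a=cam("scene")[0][150:250,300:400]; d=cam("side")[0][240:340,260:360]
t=np.vstack([cv2.resize(a,(240,240)),cv2.resize(d,(240,240))])
cv2.imwrite("pics/r5.png",np.hstack([w,t])[:,:,::-1])
E
```

```text
26.2 [521.76 141.7  101.32] yaw 22.0 q [-0.29  0.68 -0.04  1.95  0.05  0.52 -1.56] F [ 0.4  0.1 -0.3] M [ 0.039  0.041 -0.022] 76.7692377177792
```

View pics/r5.png

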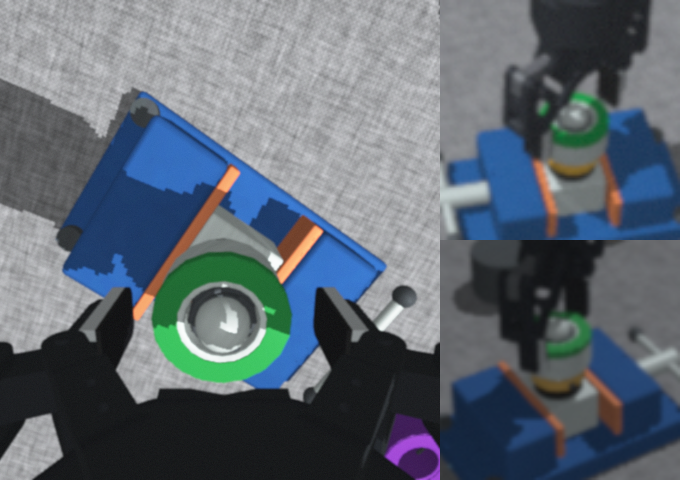

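The wrist view shows the gauge level at about (322,317) with the nose concentric in its bore, and the pads are clear. I'll retreat upwards.

Emit:
{"api": "play_rows", "payload": {
  "series": [
    [0,0,0,0,0],
    [0,0,0,0,0],
    [0,0,-2,0,0],
    [0,0,-5,0,0],
    [0,0,-9,0,0],
    [0,0,-13,0,0],
    [0,0,-15,0,0],
    [0,0,-15,0,0]
  ]
}}

```text
clock: 27.15
eef_pos: [522.8, 142.5, 254.0]
tool_rot: [3.141, -0.007, 0.384]
force: [-0.1, -0.3, 0.4]
width: 85.8
```

```bash
python3 - <<'E'
from h import *
out=[]
for n in("scene","side"):
    c=cam(n); m,b=blobs(c[0],(40,80,20),(85,255,255),60)
    for st,ce in b:
        u,v=st[0]+st[2]/2-.5,st[1]+st[3]/2-.5
        if st[1]>150: print(n,st,ray(c,u,v,113)[:2], "pred",proj(c,[521,141.4,113]))
    x,y=proj(c,[521,141,100]).astype(int); out.append(cv2.resize(c[0][y-40:y+40,x-40:x+40],(400,400),interpolation=cv2.INTER_CUBIC))
cv2.imwrite("pics/f.png",np.hstack(out)[:,:,::-1])
E
python3 s.py
```

```text
scene [341 188  30  24 347] [524.36277073 141.52680511] pred [354.64929611 198.33394285]
side [294 270  29  19 287] [515.8857621  145.18890665] pred [307.62134694 277.01994554]
27.25 [520.6  141.82 250.57] yaw 22.0 q [-0.28  0.46 -0.05  1.82  0.03  0.87 -1.54] F [-0.7 -0.3 -0.3] M [-0.004 -0.015  0.074] 85.20128318522859
```

View pics/f.png

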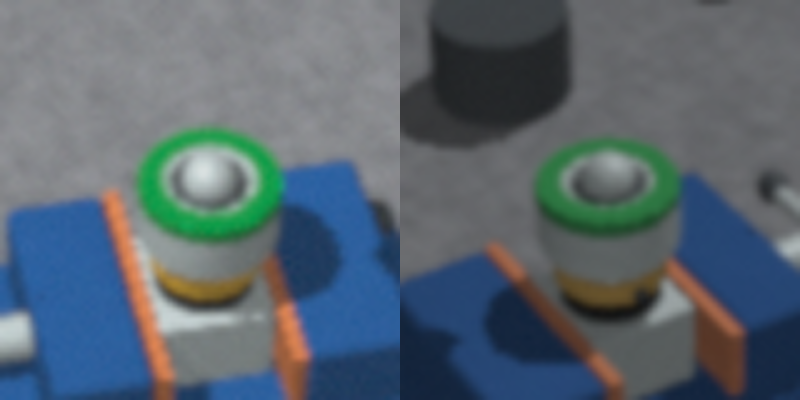

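Both views show the gauge level and concentric on the stud, sitting on the washer, with the robot clear. Handing in.

```bash
python3 -c "
from h import *
print(order.finish_job())"
```

```text
the job is handed in; nothing more can be done
None
```

I set the green-banded gauge on the stud and screwed it down clockwise with one regrasp. I nipped it up against the washer, let go and handed in at about 27 s. The hand-in reported no verdict.

**Nip-up:** I stopped at about 0.38 N m of turning torque with almost no push from the arm. At 0.02 N m per newton, that puts about 17 N on the washer. I then turned back 10° to relax the stud's rubber bush. The torque fell to 0.18 N m at roughly the bush's own stiffness, so the thread did not slip.

**Last checks:**
- Both fixed cameras show the gauge level and concentric on the stud, sitting on the washer.
- The robot is clear: gripper fully open, about 150 mm above, and the force reading is near zero.
- The two cameras disagreed by a few millimetres on the gauge's absolute position, about (524,142) against (516,145). I put this down to calibration and rough edges in the colour masks, because nose and ring line up in each picture.

**Not checked:** I did not measure the force on the washer again after letting go, so more than 7 N is inferred from the torque. I planned every move clear of the red-banded gauge, the hammer and the billets, but did not measure their positions again at the end.

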